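# Hold the magnifier lamp foot against the sprung backstop for fastening

## Robot

A 6-joint arm with a two-finger parallel gripper is mounted at the origin on the work surface. World frame = base frame: x ahead of the robot, y to its left, z up, the work surface at z = 0. Lengths are in m, angles in degrees, forces in N, time in s.
With the tool pointing down it reaches from about 0.3 to 0.875 m from the base axis. Payload 6.4 kg.
Tool frame: the origin (TCP) lies between the finger pads, 19 mm behind the fingertips; this is the grasp point; z points along the fingers, y is the line along which they close (so a half turn about z gives the same grasp; the last joint's range is limited). The gripper opens to 85 mm and grips with 20 to 120 N. Pads are 22 mm wide; open, the fingers measure 114 mm over their backs; the gripper's body (76 mm by 85 mm) begins 54 mm behind the grasp point. The pads swing forward as they close: fully open they stand 13 mm farther back than shut.
Start: joints at [56.992, 10.359, 92.074, -0, 77.567, -11.82], TCP at [0.208, 0.536, 0.25] pointing down, gripper open.
Joint ranges: [-171.53, 171.53], [-51.25, 118.39], [17.06, 147.69], [-65.23, 245.23], [0, 150.52], [-178.68, 178.68]. Speed limits (degrees/s): [147.25, 147.25, 172.46, 180, 180, 180].

## Interface

Orientations are given as [roll, pitch, yaw] about the fixed x, y, z axes, in that order (R = Rz(yaw) Ry(pitch) Rx(roll)).
In Python, from cell import arm, viewer, order gives the robot as it stands.
- The arm moves only by the shell command python3 -m creep 'ROWS' [FORCE]. ROWS is text: rows parted by semicolons, each of 5 numbers parted by spaces: the opening, from 0 (shut) to 1 (fully open), then the shift along the world's x, y, z in mm, then the turn about the world's z in degrees. In form: grip dx dy dz yaw; .... A call has 1 to 12 rows; each row shifts and turns the commanded pose from where the row before left it; what a row does not reach is not made up. A row lasts 1/12 s, in which the tool goes at most 41.7 mm and 7.16 degrees, less where a joint would pass 70% of its speed; a pose out of reach is approached as far as the arm can. A call is refused whole if a number of a shift passes 41.7 or a number of a turn 7.16, either way. A call with a gripper value outside its range is refused whole. The fingers move at their own pace and stop on an object; FORCE is the grip in N (left out, the last holds). Time passes only in rows, so rows that do not move let the fingers close. It gives the time, the measured TCP pose, the force, the opening and the grip force at its end, in the units of the state.
- arm.observe(): the state, without advancing time (a new reading comes with each control period).
- viewer.read_camera(name): name is "scene" or "top" or "wrist"; returns the picture (480x640x3 uint8, red, green, blue); there is no depth.
- viewer.calibration(name): a dict with "fx", "fy", "cx", "cy" (pixels), "eye" and "attitude" of the camera in the world. Camera axes: x right, y up, looking along -z (the intrinsics and any distortion apply to the point x, -y, -z); pixel columns grow to the right and rows downward; lengths in m; the calibration is good to about 2 mm. A picture is of the moment at which its call begins: read the wrist's pose just before it. calibration takes no time and is no camera call; for the wrist camera it gives the pose at the moment of the call.
- order.hand_in(): hands the job in; it is judged then, once.
The state is a dict: "time": time; "joints": joint angles; "qvel": joint speeds; "effort": joint torques, N m; "tool_pos": TCP position; "eef_rot": TCP orientation; "contact_force": force on the tool from outside, world axes, zero at the start; "ft_torque": the same for the moment, N m; "width": finger opening in m; "grasp_force": force on a finger pad.
Only numpy, scipy, OpenCV 4.12 (cv2) and the standard library are available. Lean on these libraries where they do the work, as an engineer would, in place of code of your own. Each camera call takes 0.05 s, during which the arm holds its last target. There are 200 camera calls.

## Task

Take the steel lamp foot (the flat plate with an upright square socket), lay it flat on the bed of the mounting station and slide it, bevelled nose first and centred, under the sprung clip jaw so that the jaw opens and closes on it, then on against the sprung backstop. Press the backstop back to about half of its travel, so that the collar on its rod stands between the two pairs of upright ribs, never driving it to the end of its travel, and finish while still holding the foot there with that steady push, so a colleague can drive the screws. Leave everything else on the bench where it is.

Things in the scene. Friction and masses are not known exactly. Their poses are not given: they have to be found in the camera images.
- lamp_foot: loose steel foot, 0.4 to 0.65 kg, flat on the bench: plate 120 (x) x 56 (y) x 8 mm, its last 24 mm at +x (the nose) bevelled on top down to 2 mm; near the other end an upright square socket, 28 x 28 mm, its axis at x = -44 mm, top 58 mm above the underside; two small dark screw holes. Origin: centre of the plate underside; x towards the nose, z up
- foot_socket (a point): point on the axis of the foot's socket, 40 mm above the foot's underside (x = -44 mm, y = 0 of the foot): a good height for the TCP in a grasp from above across any two sides
- foot_nose (a point): middle of the foot's front lower edge (x = +60 mm, y = 0, z = 0 of the foot)
- station: fixed mounting station: dark steel bed 260 (x) x 110 (y) mm, top 10 mm above the bench. Origin: centre of its underside; x = push direction, z up. Bare from x = -130 mm to the jaw. Cheeks (x = 43 to 57, y = +-37 to 45, up to z = 36 mm) carry the jaw pin; housing (x = 74 to 90 mm) for the backstop rods; behind it thin look-only ribs in pairs at x = 110 and 120 mm
- jaw_edge (a point): point on the bed below the pressing edge of the closed jaw: x = 5 mm, y = 0, z = 10 mm of the station, fixed
- stop_face (a point): where the midline of the backstop's front face meets the bed with the backstop at rest: x = 30 mm, y = 0, z = 10 mm of the station, fixed
- jaw (a joint): sprung clip jaw, rad, 0 closed, grows as it opens: bent steel strip 36 mm wide, hinged at station x = 50 mm, 16 mm above the bed. Closed, its pressing edge is 3 mm above the bed at station x = 5 mm; its lip slopes up from there to 15 mm at x = -19 mm, so a nose pushed under lifts it. About 0.11 on the 8 mm plate, pressing down with about 3 N
- backstop (a joint): sprung backstop, m, 0 at rest, grows as pushed to station +x: steel bar 66 mm wide, 10 high, front face at station x = 30 mm at 0; 0.8 N per mm, hard end at 28 mm; springs forward when let go. The brass collar (16 mm across) on its rod behind the housing moves with it: centre at station x = 100 mm plus this value. Half travel: 14 mm, 11 N
- ring_gauge: squat stainless ring gauge, 80 mm across, 24 high, lying flat (bystander). Origin: centre of its underside
- protector: dark grey cast iron thread protector: hollow stepped cup 80 mm across at the foot, 66 above, 55 high (bystander). Origin: centre of its underside
- lens: green glass inspection lens in a steel rim, 72 mm across, 18 high, lying flat (bystander). Origin: centre of its underside
- tally: brass tally counter, round, 52 mm across, 32 high (bystander). Origin: centre of its underside
- screwdriver: screwdriver 150 mm long lying ready for the colleague (bystander). Origin: centre of its underside
Mind the look-alikes: they are no part of the job. Leave any green, pink or purple look-alike of the lamp_foot alone.

How it is judged (in metres and radians):
On the way:
1. the jaw has been opened by the foot and closes on it (value of joint jaw above 0.06 rad and contact force between jaw and lamp_foot above 0.5 N), for 0.05 s.
At the end, for the whole second after the job is handed in: backstop pressed back 9 to 21 mm by the foot with 6.5 to 18 N; jaw over 0.06 rad open and pressing on the foot; foot nose first, flat on the bed (4 mm, 0.07 rad), nose within 10 mm of the midline, 0.12 rad of straight, still (10 mm/s); fingers on it with over 2 N (all of step 1 and value of joint backstop between 0.009 and 0.021 m and contact force between lamp_foot and backstop between 6.5 and 18 N and contact force between the fingers and lamp_foot above 2 N and x of foot_nose in the frame of station above 0.03 m and y of foot_nose in the frame of station between -0.01 and 0.01 m and z of lamp_foot in the frame of station below 0.014 m and angle between lamp_foot's own z axis and vertical below 0.07 rad and angle between the x axis of lamp_foot and the x axis of station, either way round below 0.12 rad and linear speed of lamp_foot below 0.01 m/s); the arm keeps its last pose, push and grip.
It fails at once if the backstop is driven to the end of its travel (value of joint backstop above 0.0265 m).
It fails at once if another thing on the bench is disturbed (moved over 25 mm) (distance of any of ring_gauge, protector, lens, tally, screwdriver from where it was at the start of the episode above 0.025 m).
It also fails if it takes over 43 s, if anything falls off the work surface, if the arm or the gripper's body presses on something with over 40 N, if the wrist force passes 120 N, or if a joint passes its speed limit or range.

## Working session

There is one attempt and no reset: what is moved stays moved. The work goes in short steps, Python scripts to look and compute and a shell command to move; the robot and the scene stay as the last step left them, time stands still between calls to the robot, and variables do not carry over. Pictures are saved under pics/ and viewed, at most 10 in all, crops included, and the job is handed in when it is done.

```bash
mkdir -p pics; ls; python3 - <<'E'
from cell import arm, viewer, order
import cv2
print(arm.observe())
for n in("top","scene"):
    c=viewer.calibration(n); print(n,c)
    cv2.imwrite(f"pics/{n}0.png",viewer.read_camera(n)[:,:,::-1])
E
```

```text
pics
{'time': 0.0, 'joints': array([ 5.69928289e+01,  1.04026783e+01,  9.21341718e+01, -1.24274105e-04,
        7.75684597e+01, -1.18196396e+01]), 'qvel': array([-0.04166305, -0.09674385,  0.11233079, -0.0845652 ,  0.05400982,
       -0.00018532]), 'effort': array([-4.08021906e-04, -4.44868362e+01, -3.51337373e+01, -9.92735545e-05,
        9.16380814e-03,  1.60847293e-05]), 'tool_pos': array([0.20749285, 0.53567064, 0.24905522]), 'eef_rot': array([-1.79896898e+02, -2.14520317e-02,  1.58812476e+02]), 'contact_force': array([ 0.72928331,  0.38100361, -0.05364952]), 'ft_torque': array([ 0.00195855, -0.04063287,  0.04560746]), 'grasp_force': 0.0, 'width': 0.08518649582754335}
top {'fx': 491.50521176611215, 'fy': 491.50521176611215, 'cx': 309.22954462133237, 'cy': 244.74561823340287, 'eye': array([ 0.32396125, -0.06281995,  1.2202195 ]), 'attitude': array([  8.96358357,  -0.21999074, -91.06630518])}
scene {'fx': 483.4023399643516, 'fy': 483.4023399643516, 'cx': 317.34145842334686, 'cy': 235.9532207578747, 'eye': array([ 1.27011184, -0.25020267,  0.62871238]), 'attitude': array([54.33920478, -1.12779852, 75.80564444])}
```

View pics/top0.png

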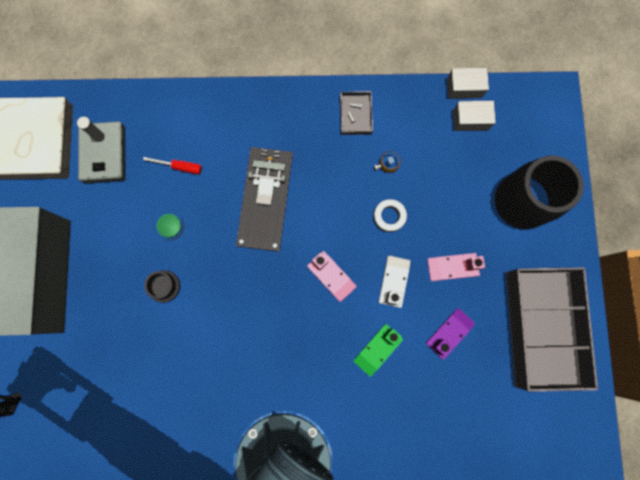

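View pics/scene0.png

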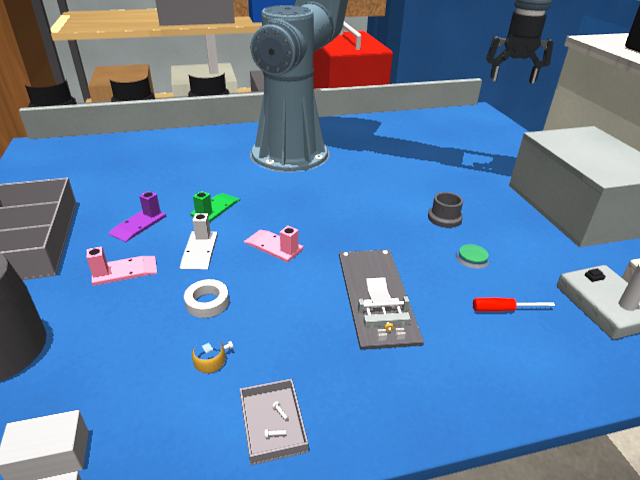

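The top picture shows these lamp_foot candidates: a bare steel foot at (394,282), pinks at (331,276) and (457,266), purple at (451,333) and green at (379,350). I choose the bare steel one at (394,282), with its socket at (394,297) and its nose towards the top of the image. The station is at (265,200), with its push direction up the image.

```bash
cat > h.py <<'E'
import numpy as np, cv2
from scipy.spatial.transform import Rotation as R
from cell import viewer
def ray(c,u,v):
    d=np.array([(u-c['cx'])/c['fx'],-(v-c['cy'])/c['fy'],-1.])
    return R.from_euler('xyz',c['attitude'],degrees=True).apply(d)
def pix2w(c,u,v,z):
    d=ray(c,u,v); e=c['eye']; return e+d*(z-e[2])/d[2]
def w2pix(c,p):
    q=R.from_euler('xyz',c['attitude'],degrees=True).inv().apply(np.array(p)-c['eye'])
    return c['cx']-c['fx']*q[0]/q[2], c['cy']+c['fy']*q[1]/q[2]
E
python3 - <<'E'
from h import *
c=viewer.calibration("top")
im=cv2.imread("pics/top0.png")
a=cv2.resize(im[250:315,365:425],None,fx=8,fy=8,interpolation=cv2.INTER_CUBIC)
b=cv2.resize(im[142:258,230:300],None,fx=4.48,fy=4.48,interpolation=cv2.INTER_CUBIC)
o=np.zeros((520,800,3),np.uint8); o[:,:480]=a[:520]; bb=b[:520,:320]; o[:bb.shape[0],480:480+bb.shape[1]]=bb
cv2.imwrite("pics/crop1.png",o)
E
```

```text
(no output)
```

View pics/crop1.png

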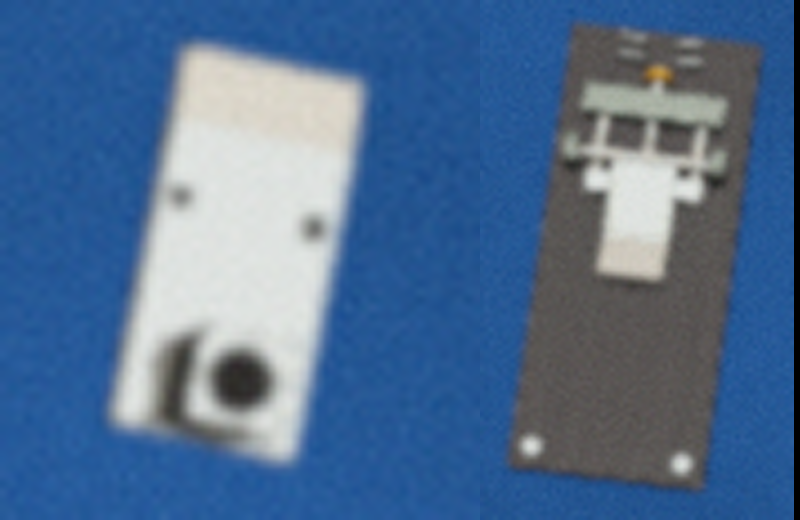

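The crop shows a bare steel foot with a tan bevelled nose, a round-holed socket and two screw holes, so the choice is right. The nose corners are at crop (188,45) and (365,78), the tail corners at (110,425) and (295,463). The station corners are at crop (573,25), (762,48), (703,488) and (512,466).

```bash
python3 - <<'E'
from h import *
from scipy.optimize import least_squares
c=viewer.calibration("top")
def un(p,s,ox,oy,dx=0): return ((p[0]-dx+.5)/s-.5+ox,(p[1]+.5)/s-.5+oy)
F=[un(p,8,365,250) for p in [(188,45),(365,78),(295,463),(110,425)]]
S=[un(p,4.48,230,142,480) for p in [(573,25),(762,48),(703,488),(512,466)]]
fl=np.array([[.06,.028,.002],[.06,-.028,.002],[-.06,-.028,.008],[-.06,.028,.008]])
sl=np.array([[.13,.055,.01],[.13,-.055,.01],[-.13,-.055,.01],[-.13,.055,.01]])
def fit(L,P,x0):
    def w(x): return R.from_euler('z',x[2]).apply(L)+[x[0],x[1],0]
    r=least_squares(lambda x:np.concatenate([np.subtract(w2pix(c,p),q) for p,q in zip(w(x),P)]),x0)
    print("pose",r.x[:2],np.degrees(r.x[2]),"res",r.fun.round(2)); return r.x
f=fit(fl,F,[.3,-.2,0]); s=fit(sl,S,[.4,.1,0])
M=lambda x,p:R.from_euler('z',x[2]).apply(p)+[x[0],x[1],0]
print("socket",M(f,[-.044,0,.04]))
u=un((240,380),8,365,250); print("socket from hole",pix2w(c,*u,.058))
for n,p in dict(jaw=[.005,0,.01],stop=[.03,0,.01],finalsock=[.03+.014-.104,0,.05],pre=[-.03-.104,0,.05]).items(): print(n,M(s,p))
E
```

```text
pose [ 0.42104505 -0.28054219] -13.620099819307073 res [-0.14  0.02 -0.29  0.73 -0.15 -0.24  0.57 -0.49]
pose [0.63620474 0.03897059] -7.829348182979519 res [-0.05 -0.39  0.21 -0.64  0.52  0.61 -0.67  0.35]
socket [ 0.3782824  -0.27018094  0.04      ]
socket from hole [ 0.37879308 -0.269376    0.058     ]
jaw [0.64115813 0.03828947 0.01      ]
stop [0.66592509 0.0348839  0.01      ]
finalsock [0.57676405 0.04714397 0.05      ]
pre [0.50345386 0.05722448 0.05      ]
```

```bash
python3 -m creep '1 15 -34 0 -6.9; 1 15 -34 0 -6.9; 1 15 -34 0 -6.9; 1 15 -34 0 -6.9; 1 15 -34 0 -6.9; 1 15 -34 0 -6.9; 1 15 -34 0 -6.9; 1 15 -34 0 -6.9; 1 15 -34 0 -6.9; 1 15 -34 0 -6.9; 1 15 -34 0 -6.9; 1 15 -34 0 -6.9' 80
python3 -m creep '1 0 -33 0 0; 1 0 -33 0 0; 1 0 -33 0 0; 1 0 -33 0 0; 1 0 -33 0 0; 1 0 -33 0 0; 1 0 -33 0 0; 1 0 -33 0 0; 1 0 -33 0 0; 1 0 -33 0 0; 1 0 -33 0 0; 1 0 0 0 0'
```

```text
time: 1.1
tool_pos: [0.3879, 0.1264, 0.2499]
eef_rot: [180.0, -0.0, 75.7]
contact_force: [0.3, 1.0, 0.6]
width: 0.0854
grasp_force: 0.0
time: 2.1
tool_pos: [0.3874, -0.2398, 0.25]
eef_rot: [180.0, 0.1, 75.8]
contact_force: [0.2, -0.1, 0.1]
width: 0.0857
grasp_force: 0.0
```

```bash
python3 -m creep '1 -4 -15 -30 0.6; 1 -5 -15 -30 0; 1 0 0 -30 0; 1 0 0 0 0; 1 0 0 0 0'
python3 - <<'E'
from h import *
from cell import arm
s=arm.observe(); c=viewer.calibration("wrist"); im=viewer.read_camera("wrist")
print(s['tool_pos'],s['eef_rot'],c)
cv2.imwrite("pics/w1.png",im[:,:,::-1])
# predicted socket top, corners
for p in [[.3785,-.2698,.058],[.3785,-.2698,.04]]: print(w2pix(c,p))
E
```

```text
time: 2.52
tool_pos: [0.3778, -0.2633, 0.1588]
eef_rot: [-179.8, -0.2, 76.6]
contact_force: [-0.1, -1.1, 0.5]
width: 0.0851
grasp_force: 0.0
[ 0.37783049 -0.2633033   0.15876332] [-1.79777913e+02 -1.76467810e-01  7.66006928e+01] {'fx': 371.9477731562948, 'fy': 371.9477731562948, 'cx': 319.7904017731836, 'cy': 240.88834443402448, 'eye': array([ 0.39539841, -0.18996968,  0.28403514]), 'attitude': array([-17.07283604,   0.22436528, -13.42191545])}
(np.float64(324.40611268518654), np.float64(258.8951556850903))
(np.float64(324.19927143756934), np.float64(250.0490126076734))
```

View pics/w1.png

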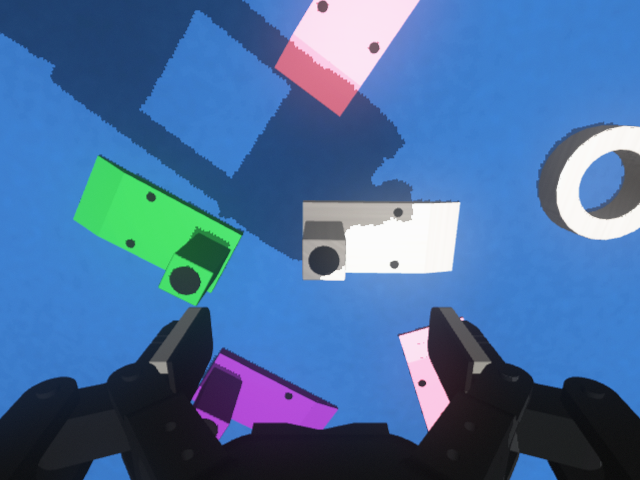

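The wrist picture shows the steel foot's socket hole at (323,261). I predicted (324,259), so the pose is confirmed, and the foot's edges are aligned with the gripper.

```bash
python3 -m creep '1 0.5 -7 -25 0; 1 0 0 -25 0; 1 0 0 -15 0;1 0 0 0 0; 1 0 0 0 0;1 0 0 0 0'
```

```text
time: 3.07
tool_pos: [0.3806, -0.2728, 0.0973]
eef_rot: [179.8, 0.1, 76.7]
contact_force: [0.1, -0.8, 0.2]
width: 0.0849
grasp_force: 0.0
```

```bash
python3 -m creep '1 -1.5 2 -20 0; 1 0 0 -20 0; 1 0 0 -16 0;1 0 0 0 0; 0 0 0 0 0; 0 0 0 0 0; 0 0 0 0 0; 0 0 0 0 0; 0 0 0 0 0; 0 0 0 0 0; 0 0 0 0 0; 0 0 0 0 0' 80
```

```text
time: 4.07
tool_pos: [0.3784, -0.2706, 0.0402]
eef_rot: [179.9, 0.1, 76.6]
contact_force: [-1.9, 0.5, 7.2]
width: 0.0271
grasp_force: 80.2
```

```bash
python3 -m creep '0 0 0 0 0; 0 0 0 0 0; 0 0 0 5 0; 0 0 0 15 0; 0 0 0 20 0; 0 0 0 20 0; 0 0 0 0 0; 0 0 0 0 0; 0 0 0 0 0'
```

```text
time: 4.82
tool_pos: [0.3772, -0.2691, 0.098]
eef_rot: [-179.9, -0.1, 76.6]
contact_force: [-0.3, -0.2, -4.3]
width: 0.0269
grasp_force: 79.3
```

```bash
python3 -m creep '0 0 0 30 0; 0 6 16 30 0; 0 13 32 0 0; 0 13 32 0 0; 0 13 32 0 0; 0 13 32 0 1.4; 0 13 32 0 1.4; 0 13 32 0 1.4; 0 13 32 0 1.4; 0 13 32 0 0; 0 9 32 0 0; 0 6 18 0 0'
python3 -m creep '0 0 0 -20 0; 0 0 0 -20 0; 0 0 0 -20 0; 0 0 0 0 0; 0 0 0 0 0; 0 0 0 0 0'
```

```text
time: 5.82
tool_pos: [0.5019, 0.0555, 0.1569]
eef_rot: [-179.8, -0.1, 82.3]
contact_force: [-0.8, 0.2, -4.0]
width: 0.027
grasp_force: 80.5
time: 6.32
tool_pos: [0.5028, 0.052, 0.0989]
eef_rot: [-180.0, -0.0, 82.2]
contact_force: [-0.6, -0.7, -2.9]
width: 0.0271
grasp_force: 80.7
```

```bash
python3 - <<'E'
from h import *
from cell import arm
s=arm.observe(); c=viewer.calibration("wrist"); im=viewer.read_camera("wrist")
np.save("w2.npy",np.array([c['fx'],c['fy'],c['cx'],c['cy'],*c['eye'],*c['attitude'],*s['tool_pos']]))
print(s['tool_pos'],s['eef_rot'],c['eye'],c['attitude'])
cv2.imwrite("pics/w2.png",im[:,:,::-1])
E
```

```text
[0.50275244 0.05204194 0.09891212] [-1.79953148e+02 -4.24526420e-04  8.21968974e+01] [0.51275418 0.12720722 0.22395366] [-17.24867302   0.04467819  -7.82618897]
```

View pics/w2.png

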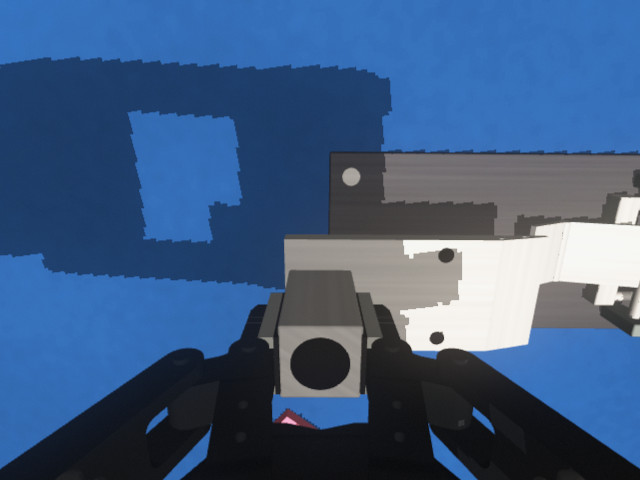

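The wrist picture shows the foot held level above the bed. Its tail-left corner is at (285,236) and its nose corners near (546,236) and (528,344). The bed's left edge is on row 153, its right edge on row 328, and its rear corner at (330,153). All are parallel to the image rows.

```bash
python3 - <<'E'
from h import *
a=np.load("w2.npy"); c=dict(fx=a[0],fy=a[1],cx=a[2],cy=a[3],eye=a[4:7],attitude=a[7:10])
O=np.array([.6362,.03897,0]); Rs=R.from_euler('z',-7.83,degrees=True).inv()
S=lambda u,v,z:(Rs.apply(pix2w(c,u,v,z)-O)*1000).round(1)
for n,q in dict(rear=(330,153,.01),far=(580,153,.01),near=(580,328,.01),tailL=(285,236,.067),noseL=(546,236,.061),noseR=(528,344,.061),hole=(320,363,.117)).items(): print(n,S(*q))
print("tcp",(Rs.apply(a[10:13]-O)*1000).round(1))
im=cv2.imread("pics/w2.png"); g=cv2.cvtColor(im,cv2.COLOR_BGR2GRAY).astype(int)
for u in(400,480,560,620): print(u,[v for v in range(140,165) if abs(g[v+1,u]-g[v,u])>12],[v for v in range(318,340) if abs(g[v+1,u]-g[v,u])>12])
E
```

```text
rear [-128.8   55.8   10. ]
far [11.5 55.8 10. ]
near [ 34.4 -55.   10. ]
tailL [-149.7   24.1   67. ]
noseL [-31.1  22.4  61. ]
noseR [-30.  -34.1  61. ]
hole [-134.3   -5.5  117. ]
tcp [-134.    -5.2   98.9]
400 [148, 149, 152, 153] [337, 338, 339]
480 [150, 151, 153, 154] []
560 [150, 151, 153, 154] []
620 [152, 153, 154, 155] [328, 329]
```

```bash
python3 -m creep '0 1 6 -10 0; 0 0 0 -15 0; 0 0 0 -12 0; 0 0 0 -5 0; 0 0 0 0 0; 0 0 0 0 0; 0 0 0 0 0'
```

```text
time: 6.95
tool_pos: [0.5046, 0.0581, 0.0578]
eef_rot: [179.9, -0.0, 82.2]
contact_force: [-0.2, 0.5, -4.0]
width: 0.0269
grasp_force: 80.4
```

```bash
python3 -m creep '0 0 0 -4 0; 0 0 0 -2 0; 0 0 0 0 0; 0 0 0 0 0'; python3 -m creep '0 0 0 -1 0; 0 0 0 0 0; 0 0 0 0 0'; python3 -m creep '0 0 0 -1 0; 0 0 0 0 0; 0 0 0 0 0'
```

```text
time: 7.28
tool_pos: [0.5037, 0.0581, 0.051]
eef_rot: [-180.0, 0.0, 82.2]
contact_force: [-0.3, -1.0, -3.3]
width: 0.0273
grasp_force: 80.6
time: 7.53
tool_pos: [0.504, 0.0581, 0.0503]
eef_rot: [180.0, -0.0, 82.2]
contact_force: [-0.1, 0.4, -1.5]
width: 0.0273
grasp_force: 80.8
time: 7.78
tool_pos: [0.5041, 0.0582, 0.0502]
eef_rot: [180.0, 0.0, 82.2]
contact_force: [-6.6, 0.7, 10.4]
width: 0.0271
grasp_force: 82.6
```

```bash
python3 -m creep '0 0 0 0.7 0; 0 4.95 -0.7 0 0; 0 4.95 -0.7 0 0; 0 4.95 -0.7 0 0; 0 4.95 -0.7 0 0; 0 4.95 -0.7 0 0; 0 4.95 -0.7 0 0; 0 0 0 0 0'; python3 -m creep '0 5 -0.6 0 0; 0 5 -0.7 0 0; 0 0 0 0 0; 0 0 0 0 0'
```

```text
time: 8.45
tool_pos: [0.5347, 0.0538, 0.0502]
eef_rot: [179.9, -0.0, 82.2]
contact_force: [-1.1, 0.2, 4.0]
width: 0.027
grasp_force: 81.6
time: 8.78
tool_pos: [0.5437, 0.0528, 0.0502]
eef_rot: [180.0, -0.0, 82.2]
contact_force: [-4.1, 0.4, 5.5]
width: 0.0269
grasp_force: 82.0
```

```bash
python3 -m creep '0 5 -0.7 0 0; 0 5 -0.7 0 0; 0 0 0 0 0; 0 0 0 0 0'; python3 -m creep '0 4 -0.5 0 0; 0 0 0 0 0; 0 0 0 0 0'
python3 - <<'E'
from h import *
im=viewer.read_camera("wrist"); cv2.imwrite("pics/w3.png",im[:,:,::-1])
E
```

```text
time: 9.12
tool_pos: [0.5516, 0.0519, 0.0503]
eef_rot: [-179.8, -0.0, 82.3]
contact_force: [-13.4, 2.6, 14.8]
width: 0.0273
grasp_force: 83.1
time: 9.37
tool_pos: [0.5551, 0.0515, 0.0503]
eef_rot: [-179.7, 0.0, 82.3]
contact_force: [-18.1, 2.8, 17.3]
width: 0.0272
grasp_force: 83.3
```

View pics/w3.png

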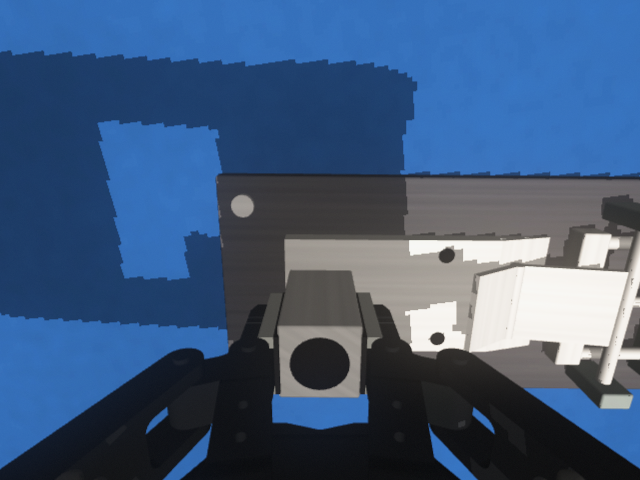

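The picture shows the jaw lip lying on the foot (lip edge around column 475, rows 270–350). The foot is straight and centred, with its nose about 8 mm short of the backstop. The down-force has risen, so I'll ease it off and push on.

```bash
python3 -m creep '0 0 0 0.8 0; 0 0 0 0 0; 0 0 0 0 0'; python3 -m creep '0 4 -0.5 0 0; 0 4 -0.6 0 0; 0 0 0 0 0; 0 0 0 0 0';python3 -m creep '0 4 -0.5 0 0; 0 0 0 0 0; 0 0 0 0 0'
```

```text
time: 9.67
tool_pos: [0.5552, 0.0515, 0.0504]
eef_rot: [-179.7, -0.0, 82.2]
contact_force: [-13.2, 3.1, 10.9]
width: 0.0271
grasp_force: 82.5
time: 10.0
tool_pos: [0.5638, 0.0502, 0.0504]
eef_rot: [-179.8, -0.0, 82.2]
contact_force: [-10.3, 1.7, 6.3]
width: 0.0269
grasp_force: 82.1
time: 10.25
tool_pos: [0.5674, 0.0498, 0.0504]
eef_rot: [-179.7, -0.0, 82.2]
contact_force: [-13.0, 1.5, 10.0]
width: 0.0272
grasp_force: 82.5
```

```bash
python3 -m creep '0 3 -0.4 0.4 0; 0 3 -0.4 0 0; 0 0 0 0 0; 0 0 0 0 0'; python3 -m creep '0 3 -0.4 0 0; 0 0 0 0 0; 0 0 0 0 0'
python3 - <<'E'
from h import *
c=viewer.calibration("scene"); im=viewer.read_camera("scene")[:,:,::-1]
a=cv2.resize(im[240:355,330:430],None,fx=5,fy=5,interpolation=cv2.INTER_CUBIC)
cv2.imwrite("pics/s3.png",a)
O=np.array([.6362,.03897,0]); Q=R.from_euler('z',-7.83,degrees=True)
for x in(100,110,114,120): 
  u,v=w2pix(c,Q.apply([x/1000,0.0004,.022])+O); print(x,(u-330)*5,(v-240)*5)
E
```

```text
time: 10.58
tool_pos: [0.5721, 0.0492, 0.0506]
eef_rot: [-179.6, 0.0, 82.2]
contact_force: [-17.5, 2.0, 13.0]
width: 0.0269
grasp_force: 82.9
time: 10.83
tool_pos: [0.5742, 0.0489, 0.0507]
eef_rot: [-179.4, 0.0, 82.3]
contact_force: [-21.9, 1.5, 18.1]
width: 0.0267
grasp_force: 83.4
100 298.3957452587913 425.49607724664355
110 305.1907296461735 446.9209473555779
114 307.9461290460108 455.6088369627082
120 312.1200982334682 468.76953647013096
```

View pics/s3.png

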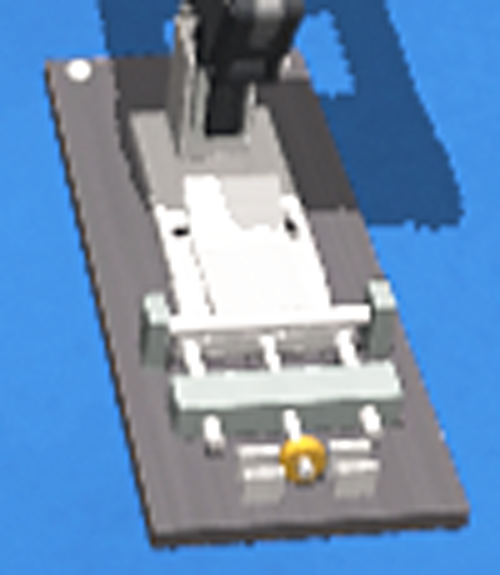

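The collar is at crop (302,460), between the rib pairs (rows 448 and 465). By the arm's position the backstop is about 11 mm back. I'll nudge it a little further and ease the down-force.

```bash
python3 -m creep '0 2.5 -0.3 0.8 0; 0 0 0 0 0; 0 0 0 0 0; 0 0 0 0 0; 0 0 0 0 0; 0 0 0 0 0'
```

```text
time: 11.38
tool_pos: [0.5762, 0.0486, 0.0509]
eef_rot: [-179.4, 0.0, 82.2]
contact_force: [-21.6, 2.4, 14.3]
width: 0.0268
grasp_force: 83.1
```

```bash
python3 - <<'E'
from h import *
from cell import arm
c=viewer.calibration("scene"); im=viewer.read_camera("scene")[:,:,::-1]
a=cv2.resize(im[315:350,365:420],None,fx=12,fy=12,interpolation=cv2.INTER_CUBIC)
cv2.imwrite("pics/s4.png",a)
O=np.array([.6362,.03897,0]); Q=R.from_euler('z',-7.83,degrees=True)
s=arm.observe(); p=Q.inv().apply(s['tool_pos']-O)*1000; print(p+[104,0,-40],s['eef_rot'],s['contact_force'],s['qvel'].round(2))
E
```

```text
[43.21948151  1.37052056 10.93191181] [-1.79384141e+02  1.78297688e-02  8.22494360e+01] [-20.4481134    2.35341883  14.92580643] [-0.05 -0.12  0.01  0.01 -0.1   0.01]
```

View pics/s4.png

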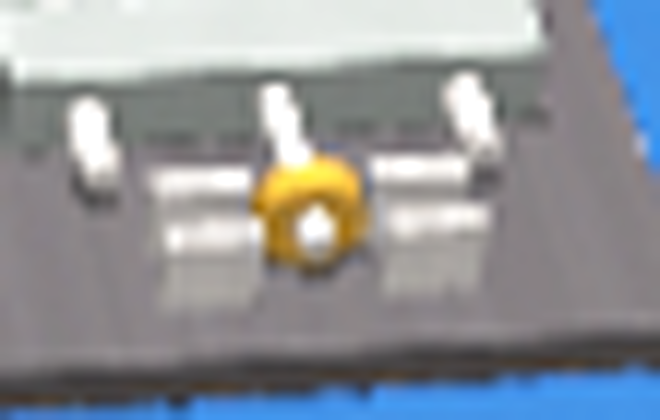

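The collar now stands between the two rib pairs. That puts the backstop about 13 mm back, with the foot straight, flat and still held.

```bash
python3 - <<'E'
from cell import order
print(order.hand_in())
E
```

```text
the job is handed in; nothing more can be done
None
```

The job is handed in: the steel foot is flat and centred under the jaw, held gripped against the backstop at about 13 mm, close to half of its travel, with nothing else touched; `order.hand_in()` returned no verdict.

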